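# Cam-locked mould slide of a bench tile press

### The job

Using closed fingers only to push, first swing the black lever post round until the brass cam shows its low point to the slide's nose (the lever then lies over the yellow line). Only then push the red plate forward until the mould slide is fully home against the press platen, and leave everything with the hand clear. Do not grip or lift anything, and leave the tape roll, wood offcut and steel spacer where they are.

Things in the scene. Friction and masses are not known exactly. Their poses are not given: they have to be found in the camera images.
- cam (a joint): angle of the eccentric brass cam, rad, positive counter-clockwise from above. 0: low point (thin side, white dot) faces the slide's nose, lever over the yellow line. Starts at 1.5 to 2.4: turn it clockwise. It can overshoot (stop at -0.9) and stays where left; about 4 N at the post turns it. Within 0.3 of 0 counts as low; beyond 0.5 it blocks the slide's last millimetres.
- slide (a joint): travel of the mould slide, m, growing forward towards the yellow cylinder: starts at 0 to 0.010, fully home at 0.050 (a stop; within 4 mm counts). Friction about 3 N, it stays where left. With the cam at its starting angle the nose runs against the cam at 0.026 to 0.038, short of home.
- cam_pivot (a point): on the cam's upright pivot axis, at the lever bar's top, 42 mm above the bench. Brass disc: diameter 60 mm, 16 mm thick, centre 15 mm off the pivot. Axes turn with the cam: the lever points 0.873 rad counter-clockwise of its x axis; at cam = 0 its x axis is the slide's forward direction.
- lever_post (a point): black upright round post at the end of the lever, diameter 18 mm, 70 mm from the cam's pivot axis; the point is on its axis 62 mm above the bench, the post's top is 84 mm and its foot 40 mm above the bench.
- push_plate (a point): middle of the red upright plate at the back of the mould slide, 62 mm above the bench; plate 64 mm wide, 12 mm thick, top 94 mm, foot 28 mm above the bench. x axis: the slide's forward direction (away from the robot); y: left along its width; z up. The cam pivot lies 110 mm left of it and, with the slide at 0, 60 mm ahead.
- mould (a point): centre of the square grey steel mould frame's top, on the slide ahead of the red plate: 84 mm square, 56 mm above the bench; axes as push_plate's. The steel base plate under everything is 12 mm thick.
- nose (a point): middle of the flat front face of the slide's nose, the arm that sticks out on its left and runs against the cam; arm top 30 mm above the bench; axes as push_plate's
- tape: loose yellow tape roll lying flat on the bench, diameter 90 mm, 24 mm high, origin at the centre of its underside; a bystander to the right of the fixture
- offcut: loose block of light wood 100 x 45 x 40 mm on the bench, origin at the centre of its underside; a bystander to the left of the fixture
- spacer: loose steel cylinder, diameter 28 mm, 28 mm high, standing on the near left corner of the base plate, origin at the centre of its underside; a bystander

How it is judged:
By the outcome, as a careful person would: the job done as asked, in the order asked, and still so for the second after the job is handed in, with the robot touching nothing.
It also fails if it takes over 48 s, if anything falls off the work surface, if the arm or the gripper's body presses on something with over 40 N, if the wrist force passes 120 N, or if a joint passes its speed limit or range.

### The arm

A 6-joint arm with a two-finger parallel gripper is mounted at the origin on the work surface. World frame = base frame: x ahead of the robot, y to its left, z up, the work surface at z = 0. Lengths are in mm, angles in degrees, forces in N, time in s.
With the tool pointing down it reaches from about 325 to 925 mm from the base axis. Payload 3.1 kg.
Tool frame: the origin (TCP) lies at the very end of the fingers, on their centre line; the grasp point (between the pads) lies grasp_offset behind it (grasp_offset is the distance from the TCP to the grasp point, in mm); z points along the fingers, y is the line along which they close (so a half turn about z gives the same grasp; the last joint's range is limited). The gripper opens to 85 mm and grips with 20 to 120 N. Pads are 22 mm wide; open, the fingers measure 114 mm over their backs; the gripper's body (76 mm by 85 mm) begins 54 mm behind the grasp point. The pads swing forward as they close: fully open they stand 13 mm farther back than shut.
Start: joints at [57.342, 12.427, 92.441, -0, 75.132, -6.429], TCP at [276.219, 560.662, 231.3] pointing down, gripper open.
Joint ranges: [-157.48, 157.48], [-44.54, 120.13], [17.64, 146.25], [-64.5, 244.5], [7.68, 150.69], [-147.95, 147.95]. Speed limits (degrees/s): [159.86, 159.86, 180, 180, 180, 180].

### API

Orientations are given as [roll, pitch, yaw] about the fixed x, y, z axes, in that order (R = Rz(yaw) Ry(pitch) Rx(roll)).
In Python, from station import * gives the robot as it stands. Calls block until the motion is done:
- goto(position, orientation): joint-space move of the TCP to a pose.
- move_l(position, attitude=None, speed=150): straight line of the TCP; attitude=None keeps the orientation; speed is the mean speed in mm/s.
- move_j(angles): joint-space move.
- grip(opening, squeeze=None): finger opening in mm; squeeze is the grip in N (None keeps the last); returns when the fingers have stopped.
- wait(seconds).
- solve_ik(position, orientation): joint angles nearest the present ones, or None.
- get_obs(): the state.
- get_image(name): name is "scene" or "top" or "wrist"; returns the picture (420x560x3 uint8, red, green, blue); there is no depth.
- get_calibration(name): a dict with "fx", "fy", "cx", "cy" (pixels), "R" (3x3) and "t" (3): a world point X has camera coordinates R X + t; the wrist camera has in their place "mount" (4x4, takes a point from camera to tool coordinates, whose origin is the TCP and whose axes are the flange's). Camera axes: x right, y down, z forward; pixel columns grow to the right and rows downward; lengths in mm; the calibration is good to about 2 mm. A picture is of the moment at which its call begins: read the wrist's pose just before it. get_calibration takes no time and is no camera call.
A pose or a line that the arm cannot do raises Unreachable and nothing moves.
- sign_off(): hands the job in; it is judged then, once.
Trained networks look in the newest picture that a camera, given by its name, has taken for a name from the list of things; names that differ only in an ending like _2 or _b are one class to them, and where a whole thing is asked for, a point or a joint stands for the part that bears it (a point fixed in the world has none). Each returns a list of dicts, best first, with "score" (0 to 1); they miss things now and then, are a little off and sometimes report something else, mostly with a low value. They report only what shows in the picture. A call takes as long as a camera call.
- spot_in(name, camera): "extent" ([centre column, centre row, width, height] in pixels, round what is visible of it).
- regions_of(name, camera): "region" (420x560 bool, what is visible of it) and "extent" ([centre column, centre row, width, height] in pixels, round what is visible of it).
The state is a dict: "t": time; "joint_pos": joint angles; "qvel": joint speeds; "effort": joint torques, N m; "tcp_pos": TCP position; "ee_rot": TCP orientation; "wrist_force": force on the tool from outside, world axes, zero at the start; "moment": the same for the moment, N m; "grip_width": finger opening in mm; "grip_force": force on a finger pad.
Only numpy, scipy, OpenCV 4.12 (cv2) and the standard library are available. Lean on these libraries where they do the work, as an engineer would, in place of code of your own. Each camera call takes 0.05 s, during which the arm holds its last target. There are 200 camera calls.

## Working session

There is one attempt and no reset: what is moved stays moved. The work goes in short steps, each a Python script; the robot and the scene stay as the last script left them, time stands still between calls to the robot, and variables do not carry over. Pictures are saved under pics/ and viewed, at most 10 in all, crops included, and the job is handed in when it is done.

```bash
mkdir -p pics
python3 - <<'E'
from station import *
import cv2,numpy as np
for c in ["scene","top"]:
    im=get_image(c); cv2.imwrite(f"pics/{c}0.png",im[:,:,::-1])
    k=get_calibration(c); print(c,{a:np.round(b,3).tolist() for a,b in k.items()})
    for n in ["cam","cam_pivot","lever_post","push_plate","mould","nose","tape","offcut","spacer"]:
        print(n,[(round(float(d["score"]),2),np.round(d["extent"]).tolist()) for d in spot_in(n,c)[:2]])
print(get_obs()["t"],get_obs()["ee_rot"])
E
```

```text
scene {'fx': 423.866, 'fy': 423.866, 'cx': 278.667, 'cy': 206.881, 'R': [[0.818, 0.575, -0.009], [0.501, -0.721, -0.478], [-0.281, 0.387, -0.878]], 't': [-435.8, -219.384, 1045.993]}
cam [(0.82, [272.0, 226.0, 32.0, 56.0])]
cam_pivot [(0.68, [272.0, 224.0, 28.0, 63.0])]
lever_post [(0.62, [272.0, 227.0, 34.0, 59.0])]
push_plate [(0.75, [224.0, 269.0, 84.0, 110.0])]
mould [(0.77, [226.0, 265.0, 83.0, 105.0])]
nose [(0.56, [223.0, 265.0, 84.0, 108.0])]
tape [(0.61, [192.0, 383.0, 52.0, 56.0])]
offcut [(0.57, [328.0, 177.0, 50.0, 40.0])]
spacer [(0.74, [250.0, 190.0, 17.0, 17.0])]
top {'fx': 464.048, 'fy': 464.048, 'cx': 272.627, 'cy': 210.835, 'R': [[-0.029, -0.999, 0.022], [-0.984, 0.025, -0.174], [0.173, -0.027, -0.984]], 't': [29.099, 558.607, 970.171]}
cam [(0.71, [290.0, 225.0, 33.0, 36.0])]
cam_pivot [(0.75, [291.0, 226.0, 30.0, 38.0])]
lever_post [(0.72, [290.0, 226.0, 30.0, 37.0])]
push_plate [(0.92, [331.0, 230.0, 84.0, 52.0])]
mould [(0.96, [332.0, 229.0, 88.0, 55.0])]
nose [(0.88, [331.0, 229.0, 84.0, 55.0])]
tape [(0.57, [427.0, 200.0, 40.0, 37.0])]
offcut [(0.71, [210.0, 216.0, 24.0, 44.0])]
spacer [(0.63, [268.0, 268.0, 12.0, 12.0])]
1.0 [-1.79998078e+02  2.75946111e-04  1.53769638e+02]
```

View pics/top0.png

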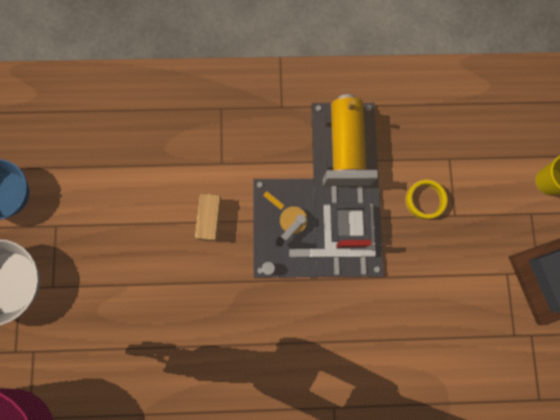

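View pics/scene0.png

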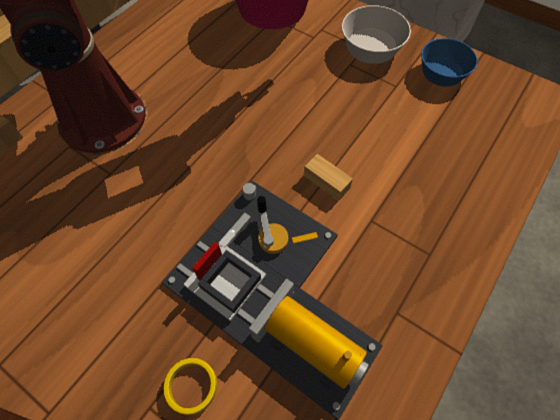

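The top view shows the cam at about (292,218), the post at about (281,243), the red plate at (354,243), the spacer at (268,268) and the tape at (427,200). The scene view agrees. Next I'll convert these to positions and look from the wrist camera.

```bash
cat > h.py <<'E'
from station import *
import cv2,numpy as np
from scipy.spatial.transform import Rotation as Ro
def cam(c):
    k=get_calibration(c); 
    if c=="wrist":
        o=get_obs(); M=np.array(k["mount"]); Rt=Ro.from_euler("xyz",o["ee_rot"],degrees=True).as_matrix()
        Rc=Rt@M[:3,:3]; C=Rt@M[:3,3]+o["tcp_pos"]; R=Rc.T; t=-R@C
    else: R,t=np.array(k["R"]),np.array(k["t"])
    return k,R,t
def unproj(K,u,v,z):
    k,R,t=K; d=R.T@np.array([(u-k["cx"])/k["fx"],(v-k["cy"])/k["fy"],1]); C=-R.T@t
    return C+d*(z-C[2])/d[2]
def proj(K,X):
    k,R,t=K; p=R@np.array(X)+t; return np.array([k["fx"]*p[0]/p[2]+k["cx"],k["fy"]*p[1]/p[2]+k["cy"]])
E
python3 - <<'E'
from h import *
K=cam("top")
for n,u,v,z in [("plate",354,243,94),("post",281,243,84),("spacer",268,268,28),("basecorner",255,277,12),("baseright",383,275,12)]:
    print(n,unproj(K,u,v,z).round())
p=unproj(K,315,235,50)
print(get_calibration("wrist"))
for yaw in (180,90,-90,0):
    q=solve_ik([p[0]-40,p[1],330],[180,0,yaw]); print(yaw,q)
E
python3 - <<'E'
import cv2
im=cv2.imread("pics/top0.png")[160:290,240:395]
cv2.imwrite("pics/top0z.png",cv2.resize(im,None,fx=4.5,fy=4.5,interpolation=cv2.INTER_CUBIC))
E
```

```text
plate [ 479. -152.   94.]
post [484.  -1.  84.]
spacer [436.  27.  28.]
basecorner [418.  56.  12.]
baseright [ 414. -229.   12.]
{'fx': 296.54759128883967, 'fy': 296.54759128883967, 'cx': 275.4971510074783, 'cy': 204.47858401931518, 'mount': array([[ 3.88618042e-04, -9.62756552e-01, -2.70369507e-01,
         6.71754712e+01],
       [ 9.99999908e-01,  4.22567350e-04, -6.73577387e-05,
        -8.57389904e-01],
       [ 1.79098430e-04, -2.70369456e-01,  9.62756628e-01,
        -1.42523035e+02],
       [ 0.00000000e+00,  0.00000000e+00,  0.00000000e+00,
         1.00000000e+00]])}
180 [ -17.97387402  -10.99147397  105.60533515    0.           85.38613881
 -107.97387402]
90 [-17.97387402 -10.99147397 105.60533515   0.          85.38613881
 -17.97387402]
-90 None
0 [-1.79738740e+01 -1.09914740e+01  1.05605335e+02 -2.54444375e-14
  8.53861388e+01  7.20261260e+01]
```

View pics/top0z.png

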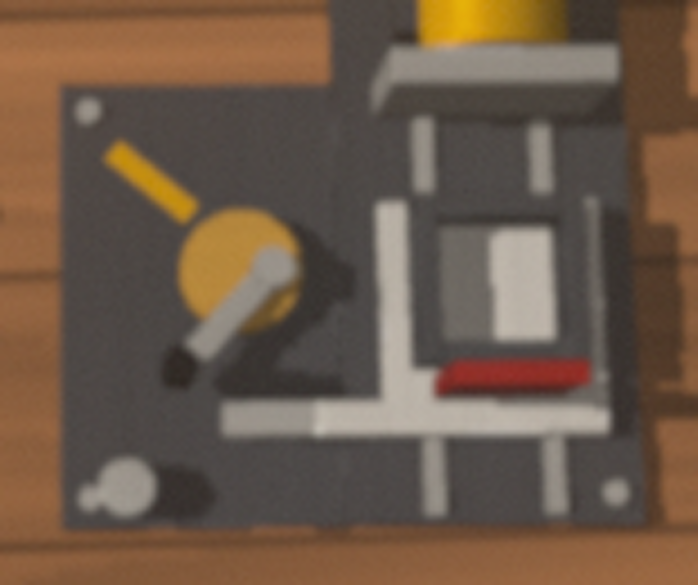

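The zoomed crop puts the pivot at about (301.5,219), the post top at (280,240) and the plate top at (354,242). The lever points back-left, so cam is about 1.5–1.6. The yellow line points forward-left. I'll close the fingers and take a nearer look.

Run:
```python
from h import *
K=cam("top")
print("pivot",unproj(K,301.5,219,42).round(1),"post",unproj(K,280,240,84).round(1),"plate",unproj(K,354,242,94).round(1),"line",unproj(K,240+190/4.5,160+212/4.5,12),unproj(K,240+112/4.5,160+148/4.5,12))
grip(0)
goto([530,-70,230],[180,0,0])
K=cam("wrist"); im=get_image("wrist"); cv2.imwrite("pics/w1.png",im[:,:,::-1])
np.savez("w1.npz",R=K[1],t=K[2])
o=get_obs(); print(o["t"],o["tcp_pos"],o["grip_width"])
for n in ["cam","lever_post","push_plate","mould"]:
    print(n,[(round(float(d["score"]),2),np.round(d["extent"]).tolist()) for d in spot_in(n,"wrist")[:2]])
cv2.imwrite("pics/w1z.png",cv2.resize(im,(800,600))[:,:,::-1])
```

```text
pivot [540.5 -49.4  42. ] post [490.5   1.3  84. ] plate [ 481.2 -152.1   94. ] line [573.72459587  -9.16588347  12.        ] [607.8279864   29.47519688  12.        ]
4.2333 [530.12888573 -69.23624003 229.98509482] 0.3406366118663811
cam [(0.7, [236.0, 192.0, 69.0, 91.0])]
lever_post [(0.65, [234.0, 193.0, 69.0, 87.0]), (0.5, [318.0, 198.0, 166.0, 107.0])]
push_plate [(0.64, [318.0, 197.0, 164.0, 106.0])]
mould [(0.9, [316.0, 197.0, 163.0, 107.0])]
```

View pics/w1z.png

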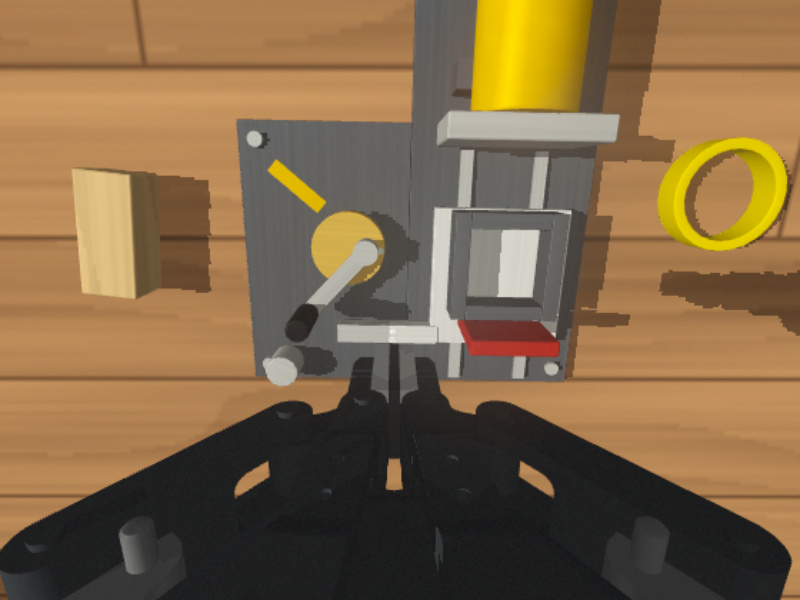

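The wrist picture (800 px scale) shows the lever's pivot end at (367,252) and the post from its foot at about (308,314) to its top at (298,332). The yellow line runs from (321,207) to (273,165). The red plate's top edge is at about (512,350). The spacer is at (283,368) and the base corners at (237,120), (256,380) and (565,380).

Run:
```python
from h import *
d=np.load("w1.npz"); K=(get_calibration("wrist"),d["R"],d["t"])
P={n:unproj(K,u*.7,v*.7,z) for n,u,v,z in [("pivot",367,252,42),("post",296,331,84),("l1",321,207,12),("l2",273,165,12),("pl",475,349,94),("pr",557,350,94),("c1",237,120,12),("c2",256,380,12),("c3",565,380,12),("spacer",283,368,28)]}
for n,p in P.items(): print(n,p.round(1))
a=lambda v:np.degrees(np.arctan2(v[1],v[0]))
pv=P["pivot"]; print("lever",a(P["post"]-pv),np.linalg.norm((P["post"]-pv)[:2]),"line",a(P["l2"]-P["l1"]),a((P["l1"]+P["l2"])/2-pv))
print("fwd",a(P["c1"]-P["c2"]),a(P["c2"]-P["c3"])-90)
```

```text
pivot [539.5 -49.7  42. ]
post [4.89e+02 1.00e-01 8.40e+01]
l1 [572.1  -9.9  12. ]
l2 [605.7  27.8  12. ]
pl [ 479.4 -128.5   94. ]
pr [ 478.8 -186.7   94. ]
c1 [639.9  53.8  12. ]
c2 [412.5  58.2  12. ]
c3 [ 412.9 -231.7   12. ]
spacer [432.6  27.5  28. ]
lever 135.42419801929435 70.9150377493869 line 48.23873505634462 49.867144706554335
fwd -1.1206042722261644 0.09068818723464744
```

Run:
```python
from h import *
pv=np.array([540,-49.6]); Z=52
def pose(th,gap):
    r=np.radians(th); u=np.array([np.cos(r),np.sin(r)]); t=np.array([np.sin(r),-np.cos(r)])
    return [*(pv+70*u-(20+gap)*t),Z],[180,0,th-90]
p,a=pose(135,20); goto([p[0],p[1],150],a); move_l(p,speed=120)
print(get_obs()["wrist_force"].round(1))
F=[]
for th,g in [(135,4)]+[(t,0) for t in np.arange(127,55,-8.)]+[(54,0),(50,0)]:
    p,a=pose(th,g); move_l(p,a,speed=50); o=get_obs(); F.append(round(float(np.linalg.norm(o["wrist_force"][:2])),1))
print(F,o["t"],np.array(o["tcp_pos"]).round(1),p)
p,a=pose(50,25); move_l(p,speed=80); move_l([p[0],p[1],180],speed=200)
goto([450,60,230],[180,0,-40]) 
im=get_image("top"); cv2.imwrite("pics/top2.png",cv2.resize(im[160:290,240:395],None,fx=4.5,fy=4.5,interpolation=cv2.INTER_CUBIC)[:,:,::-1]); print(get_obs()["t"])
```

```text
[0.5 0.3 0.1]
[0.4, 1.3, 2.4, 2.8, 2.3, 2.0, 1.5, 1.8, 1.1, 2.1, 1.7, 1.8] 10.4583 [569.6  17.   52. ] [np.float64(569.6742438156782), np.float64(16.878863212059244), 52]
12.2917
```

View pics/top2.png

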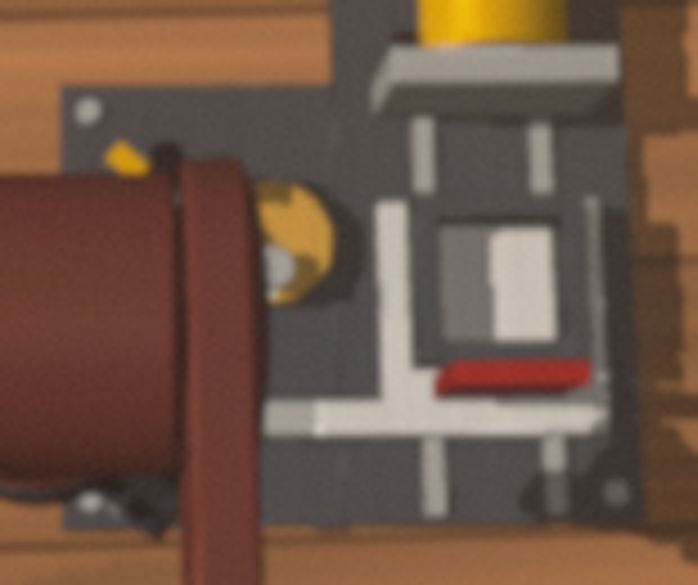

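The arm hides most of the cam here. The post top shows at about (168,155) and the slide hasn't moved. I'll check from the earlier wrist pose.

Run:
```python
from h import *
goto([530,-70,230],[180,0,0])
K=cam("wrist"); im=get_image("wrist"); np.savez("w2.npz",R=K[1],t=K[2]); print(get_obs()["t"])
for a in (-20,-10,0,10,20):
    r=np.radians(49.5+a); print(a,(proj(K,[540+70*np.cos(r),-49.6+70*np.sin(r),84])/.7).round())
cv2.imwrite("pics/w2z.png",cv2.resize(im,(800,600))[:,:,::-1])
```

```text
13.2417
-20 [307. 170.]
-10 [293. 181.]
0 [280. 194.]
10 [271. 209.]
20 [264. 226.]
```

View pics/w2z.png

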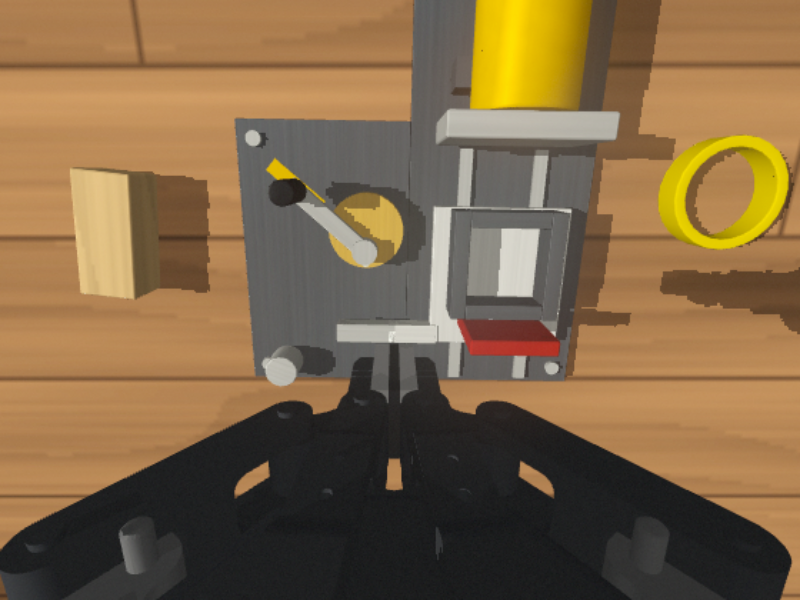

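The post top is at (283,192) against a predicted (280,194) for cam = 0, so the cam is low. Now I'll push the red plate, stopping on force.

Run:
```python
from h import *
y=-157
goto([435,y,180],[180,0,0]); move_l([435,y,60],speed=120)
f0=get_obs()["wrist_force"][0]
move_l([470,y,60],speed=60); print(get_obs()["wrist_force"].round(1))
move_l([504,y,60],speed=40); print(get_obs()["wrist_force"].round(1))
x=504
while x<524:
    x+=1.5; move_l([x,y,60],speed=15); f=get_obs()["wrist_force"][0]-f0; print(x,round(f,1),end="; ")
    if f<-12: break
move_l([450,y,60],speed=80); move_l([450,y,230],speed=200); goto([530,-70,230],[180,0,0])
im=get_image("wrist"); print(get_obs()["t"])
cv2.imwrite("pics/w3z.png",cv2.resize(im,(800,600))[:,:,::-1])
```

```text
[-0.2 -0.1 -0.1]
[-0.2  0.2 -0.3]
505.5 -2.6; 507.0 -3.0; 508.5 -2.7; 510.0 -5.3; 511.5 -8.5; 513.0 -14.5; 20.7583
```

View pics/w3z.png

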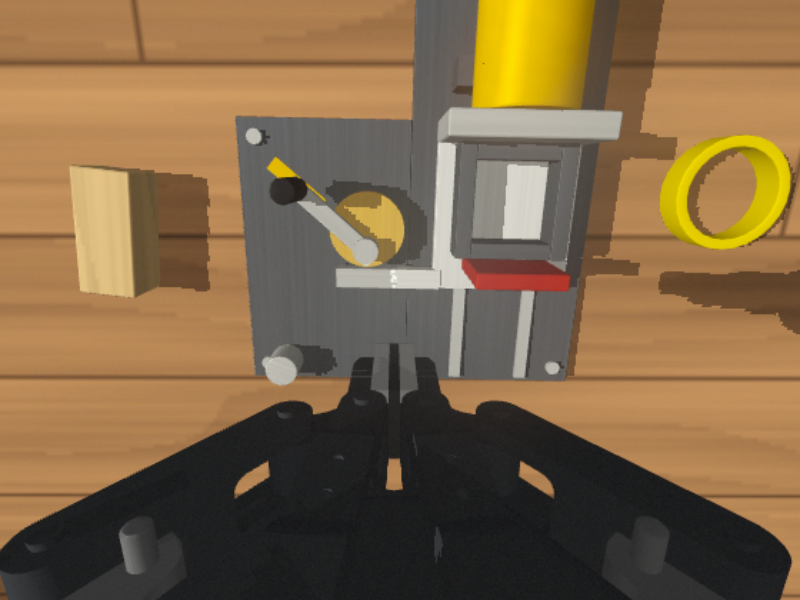

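The mould now stands at the platen (frame front row about 145, platen foot about 140). The lever is still over the line, and the spacer, tape and offcut haven't moved. I'll measure the travel and press once more, a little harder, to be sure it's home.

Run:
```python
from h import *
K=cam("wrist"); print("plate top back, expected 524:",unproj(K,515*.7,288*.7,94).round(1),"mould size rows",unproj(K,515*.7,145*.7,56).round(1))
y=-157
goto([450,y,230],[180,0,0]); move_l([450,y,60],speed=200); move_l([508,y,60],speed=80)
f0=0;x=508
while x<519:
    x+=1; move_l([x,y,60],speed=20); o=get_obs(); f=o["wrist_force"][0]; print(x,round(f,1),round(float(o["tcp_pos"][0]),1),end="; ")
    if f<-28: break
move_l([450,y,60],speed=100); move_l([450,y,230],speed=200); goto([530,-70,230],[180,0,0])
im=get_image("wrist"); print(get_obs()["t"])
cv2.imwrite("pics/w4z.png",cv2.resize(im,(800,600))[60:330,200:640,::-1])
```

```text
plate top back, expected 524: [ 523.  -153.3   94. ] mould size rows [ 616.8 -156.4   56. ]
509 -0.2 508.7; 510 -0.8 509.6; 511 -6.0 509.6; 512 -7.3 509.5; 513 -11.1 509.5; 514 -13.9 509.5; 515 -16.8 509.5; 516 -19.5 509.4; 517 -22.6 509.4; 518 -25.3 509.4; 519 -28.2 509.3; 28.3583
```

View pics/w4z.png

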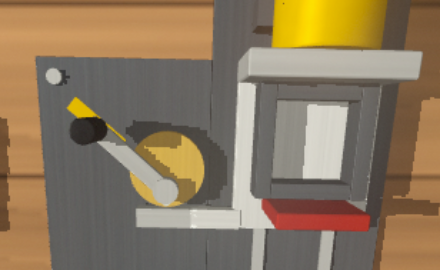

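The slide is against a rigid stop: the TCP stayed at 509.5 while the force rose to 28 N. The cam is low and the hand is clear.

```bash
python3 -c "
from station import *
print(sign_off())"
```

```text
the job is handed in; nothing more can be done
None
```

The job is handed in: I turned the cam to its low point first, then pushed the slide home against its stop; the hand is clear and the tape, offcut and spacer stayed where they were.

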